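# Lock off the disc sander and hold the square between its rest table and disc

## Robot

A 7-joint arm with a two-finger parallel gripper is mounted at the origin on the work surface. World frame = base frame: x ahead of the robot, y to its left, z up, the work surface at z = 0. Lengths are in m, angles in rad, forces in N, time in s.
With the tool pointing down it reaches from about 0.35 to 0.9 m from the base axis. Payload 8.1 kg.
Tool frame: the origin (TCP) lies where the fingers leave the gripper's body, on its centre line; the fingertips stand 66 mm ahead of it and the grasp point (between the pads) lies 47 mm ahead of it; z points along the fingers, y is the line along which they close (so a half turn about z gives the same grasp; the last joint's range is limited). The gripper opens to 92 mm and grips with 3 to 60 N. Pads are 19 mm wide; open, the fingers measure 130 mm over their backs; the gripper's body (75 mm by 190 mm) begins 47 mm behind the grasp point.
Start: joints at [-1.449, 0.434, 0.025, 1.573, -0.012, 1.134, -0.075], TCP at [0.139, 0.609, 0.292] pointing down, gripper open.
Joint ranges: [-2.62, 2.62], [-0.44, 2.09], [-1.27, 1.32], [0.08, 2.57], [-1.32, 4.46], [0.12, 2], [-2.74, 2.74]. Speed limits (rad/s): [2.22, 2.22, 3.01, 3.01, 3.14, 3.14, 3.14].

## Interface

Orientations are given as a rotation vector (axis times angle).
In Python, from cell import arm gives the robot as it stands.
- The arm moves only by the tool send_rows, never from a script. Its argument "motion" is text: rows parted by semicolons, each of 7 numbers parted by spaces: the closure, from 0 (fully open) to 1 (shut), then the shift along the world's x, y, z in m, then the turn, a rotation vector about the world's x, y, z in degrees. A call has 1 to 5 rows; each row shifts and turns the commanded pose from where the row before left it; what a row does not reach is not made up. A row lasts 1/8 s, in which the tool goes at most 62.5 mm and 10.7 degrees, less where a joint would pass 70% of its speed; a pose out of reach is approached as far as the arm can. A call is refused whole if a number of a shift passes 0.0625 or a number of a turn 10.7, either way. A call with a gripper value outside its range is refused whole. The fingers move at their own pace and stop on an object; "force" is the grip in N (left out, the last holds). Time passes only in rows, so rows that do not move let the fingers close. It gives the time, the measured TCP pose, the force, the opening and the grip force at its end, in the units of the state.
- arm.observe(): the state, without advancing time (a new reading comes with each control period).
- arm.get_image(name): name is "scene" or "top" or "wrist"; returns (picture, depth): 384x512x3 uint8, blue, green, red; 384x512 float32, m along the optical axis (not along the pixel's ray), 0 where there is no reading.
- arm.camera_model(name): a dict with "fx", "fy", "cx", "cy" (pixels), "D" ([k1, k2, p1, p2, k3] as OpenCV has them; the pictures are not rectified), "view" (4x4, takes a point from world to camera coordinates). Camera axes: x right, y down, z forward; pixel columns grow to the right and rows downward; lengths in m; the calibration is good to about 2 mm. A picture is of the moment at which its call begins: read the wrist's pose just before it. camera_model takes no time and is no camera call; for the wrist camera it gives the pose at the moment of the call.
- arm.sign_off(): hands the job in; it is judged then, once.
The state is a dict: "clock": time; "joints": joint angles; "dq": joint speeds; "joint_efforts": joint torques, N m; "position": TCP position; "ee_rot": TCP orientation; "force": force on the tool from outside, world axes, zero at the start; "ft_torque": the same for the moment, N m; "width": opening from 0.0 (shut) to 1.0 (fully open); "gripper_force": force on a finger pad.
Only numpy, scipy, OpenCV 4.12 (cv2) and the standard library are available. Lean on these libraries where they do the work, as an engineer would, in place of code of your own. Each camera call takes 0.05 s, during which the arm holds its last target. There are 200 camera calls.

## Task

Lock off the small disc sander by pulling the safety key out of its switch box and putting it down on the bench. Then take the engineer's square, stand it on the sander's raised rest table and press it home into the corner, its blade flush up the face of the disc and its stock flush on the table, so that the table is brought down square to the disc and no further. Finish still gripping the square and pressing it into the corner, so that the table can be locked; leave the hammer, the caliper and the white pot alone.

Things in the scene. Friction and masses are not known exactly. Their poses are not given: they have to be found in the camera images.
- sander: Grey bench disc sander, fixed to the bench. Origin: on the bench below the centre of the disc's face; x along the face, y = disc axis, from the face back to the motor (rest table on the -y side), z up. Base x -110..110, y -100..190, 24 mm high; motor y 30..195, half width 52, top 172 high; switch box x 118..213, y 55..125, flat top 75 mm above the bench
- disc: The sander's upright sanding plate, bare flat aluminium, diameter 125 mm, 14 mm thick, it does not turn. Origin: centre of its face, 120 mm above the bench; y points into the plate (normal to the face), z up; the face looks to -y. It rises 62 mm above the level table, the round guard behind it 69 mm
- rest: Rest table, aluminium plate 170 mm (x, along the disc) by 110 mm (y), 10 mm thick. Origin: on its tilt axis, the line where the plane of its top meets the disc's face, 120 mm above the bench, under mid-disc; the plate runs from 3 to 113 mm on the -y side, z normal to its top. A dark flush strip runs along x 92 mm from the disc
- tilt (a joint): Tilt of the rest table about its axis at the disc, rad. 0 = level, square to the disc; positive = outer edge raised (starts 0.07 to 0.15); it can go down past level to -0.5. Stiff: it stays where it is left, gives way to 5 to 6 N pressed down 70 mm from the disc, and to far more close to the disc
- rest_edge (a point): Middle of the top of the rest table's outer edge, 113 mm from the disc; it goes with the table
- key: Black plastic safety key standing in the switch box. Origin: underside of its collar, level with the box top when home. Above: collar 22 x 12 mm, 2.5 high, and grip tab 26 (x) by 10 mm (y), top 28 mm above the origin. Below: blade 14 x 6 mm, 24 mm long. A sprung detent lets go at about 6 N straight up, drags for the first 11 mm, then lets it out freely. 20 g
- key_slot (a point): Mouth of the key's slot: on the flat top of the switch box, 75 mm above the bench
- square: Engineer's square, steel, 0.21 kg, standing on its stock on the bench. Origin: centre of the stock's underside. Dark stock 70 mm along y, 16 thick (x), 20 high; bright blade 4 thick (x), 18 wide (y 17..35), at the +y end, top 80 mm above the underside, its back edge flush with the stock's +y end. This back and the underside are the faces that go into the corner
- heel (a point): The square's outer corner: +y end of the stock's underside, 35 mm from its middle
- blade_top (a point): Top of the blade's back edge, 80 mm above the heel
- hammer: Bystander: hammer with a wooden handle, about 240 mm, lying on the bench beyond the square
- caliper: Bystander: caliper, 230 mm, lying flat on the bench on the robot's side of the square
- pot: Bystander: open white plastic pot, diameter 84 mm, 40 mm high
Not all that is in view belongs to the job. Of the things that look like the square, the middle-sized one is meant.

How it is judged:
On the way, in this order (a step that is already met when the one before it is completed fails the run):
1. the key is out of the switch box (z of key in the frame of key_slot above 0.024 m), for 0.1 s.
2. the key is put down on the bench and let go, away from its slot (height (world z) of key below 0.035 m and contact force between the fingers and key below 0.1 N and horizontal distance between key and key_slot above 0.05 m and linear speed of key below 0.02 m/s), for 0.2 s.
At the end, for the whole second after the job is handed in: Gripped (over 3 N), the square presses disc and table (over 1 N each): heel and blade top within 2 mm of the disc, heel 2 mm of the table, upright 0.03 rad, in line 0.07 rad; table square within 0.025 rad; at rest. Key let go on the bench, origin under 35 mm high, over 50 mm from its slot (contact force between square and disc above 1 N and contact force between square and rest above 1 N and contact force between the fingers and square above 3 N and value of joint tilt between -0.025 and 0.025 rad and angle between square's own z axis and vertical below 0.03 rad and angle between the y axis of square and the y axis of disc, either way round below 0.07 rad and y of each of blade_top, heel in the frame of disc above -0.002 m and z of heel in the frame of rest below 0.002 m and linear speed of square below 0.01 m/s and height (world z) of key below 0.035 m and horizontal distance between key and key_slot above 0.05 m and contact force between the fingers and key below 0.1 N); the arm keeps its last pose, push and grip.
It fails at once if the hammer is disturbed (distance of hammer from where it was at the start of the episode above 0.03 m).
It fails at once if the caliper is disturbed (distance of caliper from where it was at the start of the episode above 0.03 m).
It fails at once if the pot is disturbed (distance of pot from where it was at the start of the episode above 0.03 m).
It also fails if it takes over 59 s, if anything falls off the work surface, if the arm or the gripper's body presses on something with over 40 N, if the wrist force passes 120 N, or if a joint passes its speed limit or range.

## Working session

There is one attempt and no reset: what is moved stays moved. The work goes in short steps, Python scripts to look and compute and a tool call to move; the robot and the scene stay as the last step left them, time stands still between calls to the robot, and variables do not carry over. Pictures are saved under pics/ and viewed, at most 10 in all, crops included, and the job is handed in when it is done.

Besides the shell and the picture viewer there is one more tool, called after "Request:" as name(argument=value, ...) on one line, values as JSON. send_rows: Moves the arm, as the interface text tells. Its arguments: {"type":"object","properties":{"motion":{"type":"string"},"force":{"type":"number"}},"required":["motion"]}

```bash
mkdir -p pics; cat > h.py <<'E'
import numpy as np, cv2, pickle
from cell import arm
def grab(n):
    s=arm.observe(); m=arm.camera_model(n); im,d=arm.get_image(n)
    pickle.dump((im,d,m),open(n+'.pkl','wb')); return im,d,m
def cloud(d,m):
    h,w=d.shape; K=np.array([[m['fx'],0,m['cx']],[0,m['fy'],m['cy']],[0,0,1]])
    uv=np.stack(np.meshgrid(np.arange(w),np.arange(h)),-1).reshape(-1,1,2).astype(np.float64)
    n=cv2.undistortPoints(uv,K,np.array(m['D'],float)).reshape(h,w,2)
    c=np.dstack([n*d[...,None],d]); V=np.array(m['view']); 
    return (c-V[:3,3])@V[:3,:3]
def proj(P,m):
    K=np.array([[m['fx'],0,m['cx']],[0,m['fy'],m['cy']],[0,0,1]]);V=np.array(m['view'])
    return cv2.projectPoints(np.array(P,float).reshape(-1,3),cv2.Rodrigues(V[:3,:3])[0],V[:3,3],K,np.array(m['D'],float))[0].reshape(-1,2)
E
python3 - <<'E'
from h import *
for n in('top','scene'):
    im,d,m=grab(n); cv2.imwrite(f'pics/{n}0.png',cv2.resize(im,(800,600)))
    print(n,np.linalg.inv(np.array(m['view'])).round(3).tolist(),m['fx'],(d>0).mean())
print(arm.observe())
E
```

```text
top [[0.056, -0.971, 0.231, 0.245], [-0.998, -0.054, 0.018, 0.011], [-0.005, -0.231, -0.973, 1.227], [0.0, 0.0, 0.0, 1.0]] 424.9237400757439 0.9960886637369791
scene [[-0.872, 0.317, -0.372, 0.866], [0.489, 0.585, -0.647, 0.669], [0.012, -0.747, -0.665, 0.771], [0.0, 0.0, 0.0, 1.0]] 368.36898414854306 0.99591064453125
{'clock': 0.1, 'joints': array([-1.44862517,  0.43512691,  0.02492643,  1.57401745, -0.01156797,
        1.13399959, -0.07509458]), 'dq': array([-1.08322007e-03, -2.09769531e-03,  1.63143139e-03, -1.78143931e-03,
        2.28070953e-04, -2.83025224e-04,  7.45948232e-05]), 'joint_efforts': array([ 3.16194179e-03, -6.69128609e+01,  9.88012366e-01, -3.15147650e+01,
       -6.05361722e-02,  3.74680466e-02,  6.41088445e-05]), 'position': array([0.13924585, 0.60890708, 0.29153486]), 'ee_rot': array([-3.52336580e-01, -3.12175038e+00,  2.20989684e-03]), 'force': array([-0.06310616,  0.7705967 , -1.09602179]), 'ft_torque': array([-0.00641402, -0.01371179, -0.03697413]), 'gripper_force': 0.0, 'width': 1.0032443152321293}
```

View pics/top0.png

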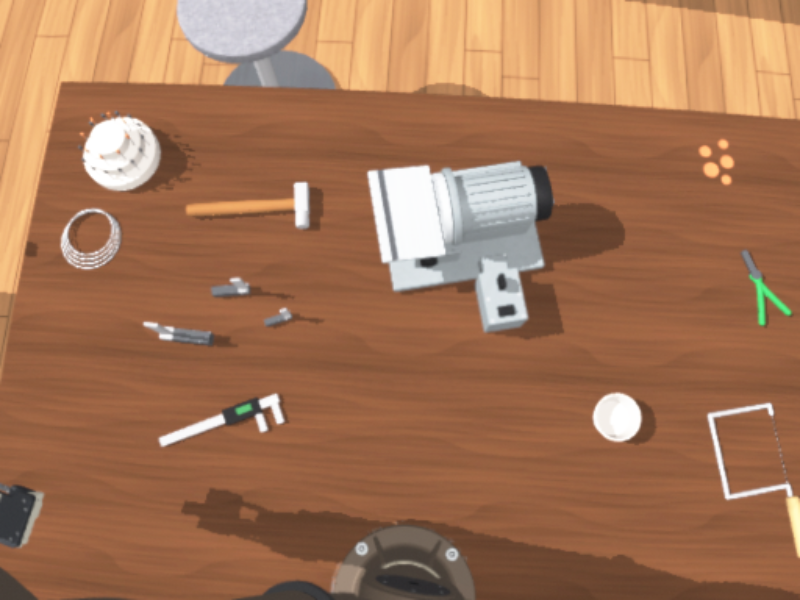

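View pics/scene0.png

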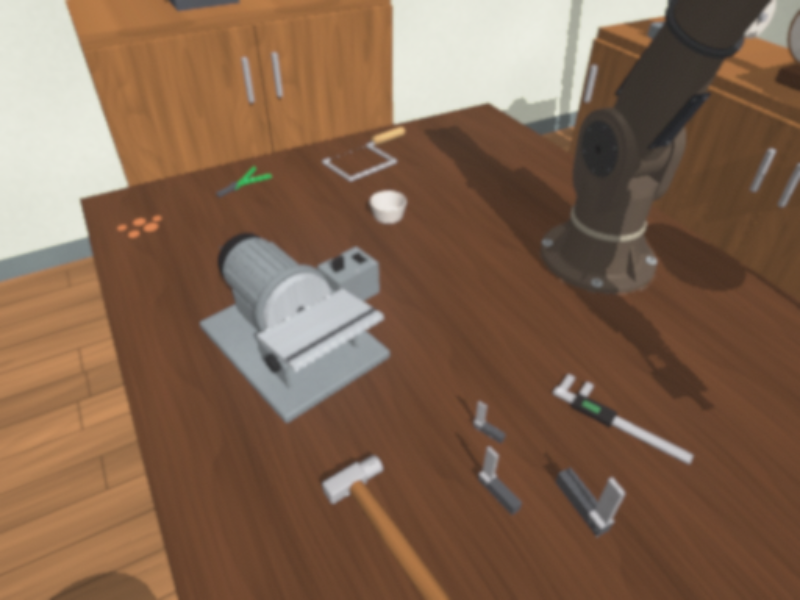

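The top view (800x600) shows the three squares: middle (232,288), large (180,333) and small (278,317). The sander is around (460,220), with its switch box at (502,298) and two dark things on it at (501,282) and (507,308). The rest table is at (408,212), on the image-left side of the disc. In the scene view the key seems to be the one at (338,262).

```bash
cat > m.py <<'E'
from h import *
cl={n:(lambda t:(cloud(t[1],t[2]),t[0]))(pickle.load(open(n+'.pkl','rb'))) for n in('top','scene')}
def reg(n,u,v,w,h):  # region in 800x600 px
    C,im=cl[n]; s=.64; a=slice(int(v*s),int((v+h)*s)); b=slice(int(u*s),int((u+w)*s)); return C[a,b].reshape(-1,3),im[a,b].reshape(-1,3).astype(int)
def rect(P):
    (c,s,a)=cv2.minAreaRect((P[:,:2]*1000).astype(np.float32)); return np.round(c,1),np.round(s,1),round(a,1),len(P)
E
python3 - <<'E'
from m import *
for n,bx in (('top',(470,255,65,80)),('scene',(318,245,70,60))):
    P,I=reg(n,*bx)
    k=(abs(P[:,2]-.075)<.008); print(n,'box',rect(P[k]),np.median(P[k,2]))
    k=(P[:,2]>.088)&(P[:,2]<.12)&(I.max(1)<90); print('hi dark',rect(P[k]),P[k].mean(0),P[k,2].max()) if k.sum()>3 else 0
    k=(P[:,2]>.06)&(I.max(1)<70); print('dark',[ (p*1000).round().tolist() for p in P[k][::6]])
for n,b in (('top',{'L':(135,315,85,35),'M':(205,270,50,32),'S':(258,303,38,28)}),('scene',{'L':(545,460,90,80),'M':(470,440,60,75),'S':(465,395,50,50)})):
    for q,bx in b.items():
        P,I=reg(n,*bx)
        k=(P[:,2]>.008)&(P[:,2]<.12); k2=P[:,2]>.026
        print(n,q,rect(P[k]),'blade',rect(P[k2]) if k2.sum()>2 else 0,'zmax',np.sort(P[:,2])[-5:].round(3))
P,I=reg('top',360,155,95,115)
k=(P[:,2]>.105)&(P[:,2]<.15); print('table',rect(P[k]));A=np.c_[P[k][:,:2],np.ones(k.sum())]; c=np.linalg.lstsq(A,P[k][:,2],rcond=None)[0];print(c,np.std(A@c-P[k][:,2]))
P,I=reg('top',370,155,190,160);
k=abs(P[:,2]-.024)<.006;print('base',rect(P[k]))
P,I=reg('top',455,155,105,90);k=(P[:,2]>.15);print('motor',rect(P[k]),P[k,2].max())
for z0 in (.16,.18):
    pass
P,I=reg('scene',250,255,80,100);k=(P[:,2]>.14)&(P[:,2]<.2); 
E
```

```text
top box (array([ 529.2, -147. ]), array([95.9, 68.8]), 12.1, 780) 0.07491857011275113
hi dark (array([ 549.4, -141.9]), array([23. ,  6.6]), 15.0, 29) [ 0.54900097 -0.14150264  0.10108747] 0.10666067704406183
dark [[558.0, -138.0, 102.0], [552.0, -139.0, 101.0], [548.0, -143.0, 107.0], [543.0, -141.0, 105.0], [538.0, -142.0, 102.0], [507.0, -156.0, 82.0], [505.0, -151.0, 77.0], [501.0, -143.0, 80.0], [501.0, -159.0, 83.0], [499.0, -152.0, 76.0], [495.0, -146.0, 79.0]]
scene box (array([ 529.7, -146.5]), array([98.7, 75.9]), 12.5, 489) 0.07646588041485301
hi dark (array([ 553.8, -139.4]), array([20.1,  9.2]), 6.1, 40) [ 0.55485011 -0.13756638  0.09799994] 0.10677919413249193
dark [[507.0, -155.0, 84.0], [553.0, -139.0, 104.0], [502.0, -144.0, 82.0], [508.0, -146.0, 79.0], [554.0, -138.0, 98.0], [555.0, -136.0, 95.0], [554.0, -138.0, 90.0], [555.0, -136.0, 88.0], [552.0, -137.0, 82.0]]
top L (array([435.9, 431.6]), array([96.6, 22.8]), 87.4, 326) blade (array([359.9, 237.6]), array([505.7,  47.9]), 68.5, 240) zmax [0.111 1.227 1.227 1.227 1.227]
top M (array([527.7, 360. ]), array([17.
[... 349 characters left out ...]
de (array([624.3, 559.3]), array([524.4,  85. ]), 33.6, 576) zmax [0.771 0.771 0.771 0.771 0.771]
scene M (array([520.3, 336.2]), array([123.4,  49.1]), 67.8, 395) blade (array([694.7, 502.5]), array([477.9,  16.7]), 46.2, 120) zmax [0.082 0.771 0.771 0.771 0.771]
scene S (array([479.4, 265.4]), array([14.9, 49.5]), 21.5, 166) blade (array([672.3, 459.5]), array([571. ,  12.8]), 48.5, 57) zmax [0.771 0.771 0.771 0.771 0.771]
table (array([660.8,  23.1]), array([172.7, 129.9]), 12.7, 2474)
[-0.02659768  0.10768364  0.14232792] 0.004319155139892102
base (array([651.3, -73.3]), array([284.6, 287.9]), 12.8, 1765)
motor (array([525.9, -43.2]), array([167.8, 547.7]), 62.0, 1898) 1.2270580018807922
```

```bash
cat >> h.py <<'E'
from scipy.spatial.transform import Rotation as R
def down(yaw):  # tool z down, tool y along world angle yaw(deg)
    y=np.array([np.cos(np.radians(yaw)),np.sin(np.radians(yaw)),0]); z=np.array([0,0,-1.]); return R.from_matrix(np.c_[np.cross(y,z),y,z])
def delta(grasp,yaw):
    s=arm.observe(); Rc=R.from_rotvec(s['ee_rot']); best=min((down(yaw),down(yaw+180)),key=lambda r:(r*Rc.inv()).magnitude())
    t=np.array(grasp)-[0,0,-.047]
    print('t',round(s['clock'],2),'shift mm',((t-s['position'])*1000).round(1),'turn',np.degrees((best*Rc.inv()).as_rotvec()).round(2),'now grasp',((s['position']+Rc.apply([0,0,.047]))*1000).round(1),'F',s['force'].round(1),'w',round(s['width']*92,1),'gf',round(s['gripper_force'],1),'j6',s['joints'][6].round(2))
E
python3 - <<'E'
from m import *
for n,bx in (('top',(205,270,50,32)),('scene',(470,440,60,75))):
    P,I=reg(n,*bx); near=np.hypot(P[:,0]-.528,P[:,1]-.360)<.06
    for a,b in ((.013,.026),(.03,.1)):
        k=near&(P[:,2]>a)&(P[:,2]<b); print(n,a,rect(P[k]),P[k].mean(0).round(4))
P,I=reg('top',470,255,65,80);k=(P[:,2]>.098)&(P[:,2]<.12)&(I.max(1)<110);print('keytop',rect(P[k]),P[k].mean(0))
P,I=reg('top',360,155,95,115);O=np.array([.6714,-.0231]);v=np.array([.216,-.976]);u=np.array([-.976,-.216])
yy=(P[:,:2]-O)@v;xx=(P[:,:2]-O)@u
k=(yy<-.015)&(yy>-.105)&(abs(xx)<.08)&(P[:,2]>.1)&(P[:,2]<.16);c=np.polyfit(yy[k],P[k,2],1);print('tilt',c)
k=(P[:,2]>.11)&(abs(xx)<.07);print('yy min',np.percentile(yy[k],[0,1,2]),'xx',[np.percentile(xx[(P[:,2]>.11)&(yy<-.02)],q) for q in(0,1,99,100)])
for n in cl:
    C,_=cl[n];Q=C.reshape(-1,3);y=(Q[:,:2]-O)@v;x=(Q[:,:2]-O)@u
    k=(abs(x)<.04)&(Q[:,2]>.14)&(Q[:,2]<.18)&(abs(y)<.02);print(n,'face y hist',np.histogram(y[k],bins=np.arange(-.02,.021,.002))[0])
    k=(abs(x)<.045)&(Q[:,2]>.135)&(Q[:,2]<.175)&(abs(y)<.008)
    if k.sum()>20:print('face fit',np.polyfit(x[k],y[k],1),k.sum())
delta([.550,-.142,.097],-77.5)
E
```

```text
top 0.013 (array([527.9, 358.9]), array([17., 67.]), 9.0, 111) [0.5261 0.3614 0.02  ]
top 0.03 (array([531. , 335.2]), array([ 5.7, 19.4]), 13.2, 43) [0.5308 0.3344 0.0619]
scene 0.013 (array([530.4, 361.1]), array([18. , 71.6]), 8.5, 245) [0.5314 0.3646 0.0197]
scene 0.03 (array([534.1, 335. ]), array([ 6.3, 19.5]), 8.6, 110) [0.5352 0.3361 0.0583]
keytop (array([ 549.6, -142.8]), array([22.8,  8.5]), 15.0, 25) [ 0.54881502 -0.14256098  0.1030214 ]
tilt [-0.14339752  0.11980469]
yy min [-0.11252075 -0.11110354 -0.1098103 ] xx [np.float64(-0.08605672487829574), np.float64(-0.08269585397840491), np.float64(0.4090595824697816), np.float64(0.4090595824697816)]
top face y hist [ 0  0  0  0  0  0  0  0  0  0 53 16 12 18 12 13 13  9 31  7]
face fit [0.01279688 0.00234359] 87
scene face y hist [  0   0   0   0   0   0   0   0  22 212 101   6   7   8   5  11   6  18
  13   1]
face fit [ 0.00093574 -0.00044631] 391
t 0.1 shift mm [ 410.8 -750.9 -147.5] turn [8.000e-02 1.000e-02 2.538e+01] now grasp [139.2 608.8 244.5] F [-0.1  0.8 -1.1] w 92.3 gf 0.0 j6 -0.08
```

Request:
send_rows(motion="0.5 0.0295 -0.0535 0 0 0 1.8;0.5 0.0295 -0.0535 0 0 0 1.8;0.5 0.0295 -0.0535 0 0 0 1.8;0.5 0.0295 -0.0535 0 0 0 1.8;0.5 0.0295 -0.0535 0 0 0 1.8", force=30)

```text
clock: 0.72
position: [0.2875, 0.3397, 0.2921]
ee_rot: [0.105, 3.14, -0.0]
force: [1.7, 0.2, -0.2]
width: 0.519
gripper_force: 0.0
```

Request:
send_rows(motion="0.5 0.0295 -0.0535 0 0 0 1.8;0.5 0.0295 -0.0535 0 0 0 1.8;0.5 0.0295 -0.0535 0 0 0 1.8;0.5 0.0295 -0.0535 0 0 0 1.8;0.5 0.0295 -0.0535 0 0 0 1.8")

```text
clock: 1.35
position: [0.4348, 0.0724, 0.2923]
ee_rot: [-0.142, 3.138, 0.001]
force: [0.9, 0.4, 0.8]
width: 0.501
gripper_force: 0.0
```

Request:
send_rows(motion="0.5 0.0295 -0.0535 0 0 0 1.8;0.5 0.0295 -0.0535 0 0 0 1.8;0.5 0.0295 -0.0535 0 0 0 1.8;0.5 0.0265 -0.054 0 0 0 1.8;0.5 0 0 0 0 0 0")

```text
clock: 1.98
position: [0.5498, -0.1457, 0.2919]
ee_rot: [0.326, -3.124, 0.005]
force: [0.4, 0.6, -0.1]
width: 0.5
gripper_force: 0.0
```

```bash
python3 - <<'E'
from m import *
delta([.550,-.142,.097],-77.5)
im,d,m=grab('wrist'); P=cloud(d,m); p=proj([.55,-.142,.103],m); print(p)
k=(P[...,2]>.098)&(P[...,2]<.108)&(im.max(2)<110)&(np.hypot(P[...,0]-.55,P[...,1]+.142)<.03);print(rect(P[k]) if k.sum() else 0,P[k].mean(0))
cv2.imwrite('pics/w1.png',im)
E
```

```text
t 1.98 shift mm [   0.2    3.7 -147.9] turn [ 0.18 -0.01  0.57] now grasp [ 549.8 -145.9  244.9] F [ 0.4  0.6 -0.1] w 46.0 gf 0.0 j6 2.13
[[264.35098163 188.29535644]]
(array([ 552.6, -145.4]), array([25.2,  9.3]), 12.3, 211) [ 0.55166077 -0.14514991  0.10163047]
```

View pics/w1.png

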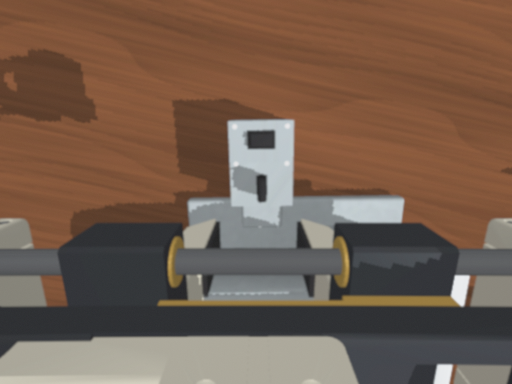

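The wrist picture shows the key at (262,188) on the box, between the fingers' lines and aligned with the prediction (264,188).

Request:
send_rows(motion="0.5 0.0012 0.0024 -0.05 0.2 0 0.5;0.5 0 0 -0.05 0 0 0;0.5 0 0 -0.03 0 0 0;0.5 0 0 -0.018 0 0 0;0.5 0 0 0 0 0 0")

```text
clock: 2.65
position: [0.5501, -0.1369, 0.1436]
ee_rot: [0.352, -3.121, -0.007]
force: [-0.1, 0.1, 1.0]
width: 0.497
gripper_force: 0.0
```

Request:
send_rows(motion="1 0 0 0 0 0 0;1 0 0 0 0 0 0;1 0 0 0 0 0 0;1 0 0 0 0 0 0;1 0 0 0 0 0 0")

```text
clock: 3.28
position: [0.5515, -0.1413, 0.1453]
ee_rot: [-0.346, 3.119, -0.002]
force: [2.3, -9.9, 1.2]
width: 0.108
gripper_force: 29.9
```

Request:
send_rows(motion="1 0.0005 -0.002 0 0 0 0;1 0 0 0 0 0 0;1 0 0 0.006 0 0 0;1 0 0 0.008 0 0 0;1 0 0 0.01 0 0 0", force=40)

```text
clock: 3.9
position: [0.5511, -0.1411, 0.1683]
ee_rot: [-0.349, 3.122, 0.003]
force: [0.6, -0.1, 0.7]
width: 0.103
gripper_force: 39.9
```

Request:
send_rows(motion="1 0 0 0.012 0 0 0;1 0 0 0.015 0 0 0;1 0 0 0.03 0 0 0;1 0 0 0.02 0 0 0;1 0 0 0 0 0 0")

```text
clock: 4.53
position: [0.5519, -0.1397, 0.2472]
ee_rot: [-0.351, 3.118, 0.005]
force: [0.0, 0.1, -0.4]
width: 0.107
gripper_force: 39.9
```

```bash
python3 - <<'E'
from h import *
delta([.45,-.02,.05],-77.5)
im,d,m=grab('wrist'); cv2.imwrite('pics/w2.png',im[100:])
E
```

```text
t 4.53 shift mm [-101.9  119.7 -150.2] turn [-0.21  0.19 -0.35] now grasp [ 552.  -139.5  200.2] F [ 0.   0.1 -0.4] w 9.9 gf 39.9 j6 2.17
```

View pics/w2.png

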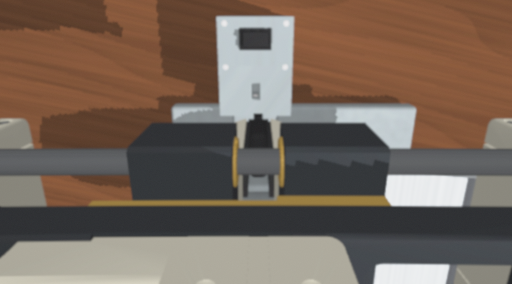

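The key is out, held between the pads, and its empty slot shows at (256,91) in the crop. Next I put it down in front of the box.

Request:
send_rows(motion="1 -0.035 0.04 0 0 0 0;1 -0.035 0.04 0 0 0 0;1 -0.032 0.04 -0.03 0 0 0;1 0 0 -0.06 0 0 0;1 0 0 -0.05 0 0 0")

```text
clock: 5.2
position: [0.448, -0.0187, 0.1035]
ee_rot: [0.354, -3.122, -0.006]
force: [0.5, -0.6, 0.5]
width: 0.106
gripper_force: 39.9
```

Request:
send_rows(motion="1 0 0 -0.008 0 0 0;1 0 0 -0.004 0 0 0;1 0 0 0 0 0 0;1 0 0 0 0 0 0")

```text
clock: 5.7
position: [0.45, -0.0198, 0.0945]
ee_rot: [-0.35, 3.119, 0.006]
force: [-0.8, -0.1, -0.1]
width: 0.105
gripper_force: 40.0
```

Request:
send_rows(motion="1 0 0 -0.001 0 0 0;0.6 0 0 0 0 0 0;0.6 0 0 0 0 0 0;0.6 0 0 0 0 0 0;0.6 0 0 0 0 0 0")

```text
clock: 6.32
position: [0.449, -0.0198, 0.0922]
ee_rot: [-0.351, 3.122, 0.006]
force: [0.2, 0.1, 0.2]
width: 0.395
gripper_force: 0.0
```

Request:
send_rows(motion="0.5 0 0 0.03 0 0 0;0.5 0 0 0.05 0 0 0;0.5 0 0 0.06 0 0 0;0.5 0 0 0.06 0 0 0;0.5 0 0 0 0 0 0")

```text
clock: 6.95
position: [0.4511, -0.02, 0.2963]
ee_rot: [-0.35, 3.114, 0.007]
force: [0.2, 0.9, -0.4]
width: 0.499
gripper_force: 0.0
```

```bash
python3 - <<'E'
from m import *
im,d,m=grab('top'); P=cloud(d,m); p=proj([.45,-.02,.02],m)[0]; print(p)
k=(im.max(2)<70)&(np.hypot(P[...,0]-.45,P[...,1]+.02)<.06)&(P[...,2]>.003)&(P[...,2]<.08); print(k.sum(), P[k].mean(0) if k.sum() else 0,P[k][:,2].max() if k.sum() else 0)
im,d,m=grab('wrist'); P=cloud(d,m)
k=(im.max(2)<70)&(np.hypot(P[...,0]-.45,P[...,1]+.02)<.06)&(P[...,2]>.003)&(P[...,2]<.08); print(k.sum(), P[k].mean(0) if k.sum() else 0,P[k][:,2].max() if k.sum() else 0)
cv2.imwrite('pics/w3.png',im)
sq=np.array([.529,.360]); yd=np.array([np.cos(np.radians(-81.2)),np.sin(np.radians(-81.2))])
g=sq-.024*yd; print(g); delta([*g,.024],-81.2+90)
E
```

```text
[274.06142682 218.3117957 ]
0 0 0
140 [ 0.44861814 -0.02264015  0.05036447] 0.05240498121994209
[0.52532834 0.38371748]
t 7.05 shift mm [  76.4  403.3 -221.4] turn [-0.23 -0.14 85.96] now grasp [449.  -19.4 245.4] F [-0.9 -0.1 -1. ] w 46.2 gf 0.0 j6 1.83
```

View pics/w3.png

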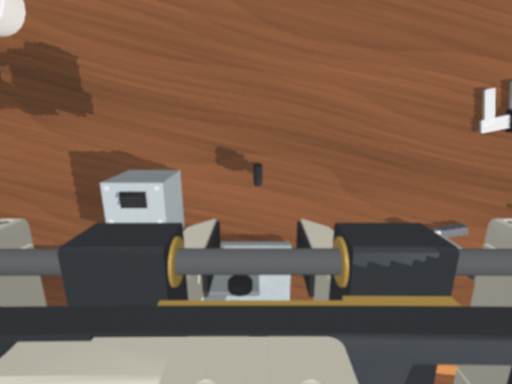

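The key stands on its blade on the bench: it is at (258,174), its top at z = 52 mm, so its origin is about 24 mm high. Now to the square.

Request:
send_rows(motion="0.5 0.0076 0.0405 0 0 0 -9.4;0.5 0.0076 0.0405 0 0 0 -9.4;0.5 0.0076 0.0405 0 0 0 -9.4;0.5 0.0076 0.0405 0 0 0 -9.4;0.5 0.0076 0.0405 0 0 0 -9.4")

```text
clock: 7.68
position: [0.4863, 0.1836, 0.2902]
ee_rot: [-0.932, -3.0, -0.0]
force: [1.7, -0.9, 0.9]
width: 0.501
gripper_force: 0.0
```

Request:
send_rows(motion="0.5 0.0076 0.0405 0 0 0 -9.4;0.5 0.0076 0.0405 0 0 0 -9.4;0.5 0.0076 0.0405 0 0 0 -9.4;0.5 0.0076 0.0405 0 0 0 -9.4;0.5 0.0076 0.0405 0 0 0 -9.4")

```text
clock: 8.3
position: [0.5246, 0.3859, 0.2896]
ee_rot: [2.049, 2.378, -0.003]
force: [0.1, -0.2, 0.4]
width: 0.496
gripper_force: 0.0
```

Request:
send_rows(motion="0.5 0 0 0 0 0 0;0.5 0 0 0 0 0 0;0.5 0 0 0 0 0 0")

```text
clock: 8.68
position: [0.5252, 0.3835, 0.2917]
ee_rot: [2.044, 2.382, 0.001]
force: [0.8, 0.3, 0.2]
width: 0.5
gripper_force: 0.0
```

```bash
python3 - <<'E'
from m import *
im,d,m=grab('wrist'); P=cloud(d,m); cv2.imwrite('pics/w4.png',im)
near=np.hypot(P[...,0]-.529,P[...,1]-.360)<.06
for a,b in ((.013,.026),(.03,.1)):
    k=near&(P[...,2]>a)&(P[...,2]<b); print(a,rect(P[k]) if k.sum()>3 else 0)
print(np.linalg.inv(m['view'])[:3,3])
sq=np.array([.529,.360]); yd=np.array([np.cos(np.radians(-81.2)),np.sin(np.radians(-81.2))])
g=sq-.026*yd; print(g); delta([*g,.0235],-81.2+90)
E
```

```text
0.013 (array([528.7, 358.7]), array([15.5, 70.1]), 8.2, 589)
0.03 (array([533. , 333.5]), array([ 2.6, 17.8]), 8.9, 83)
[0.51405049 0.45074357 0.38333158]
[0.52502237 0.38569394]
t 8.72 shift mm [  -0.3    2.  -221.5] turn [0.04 0.17 0.06] now grasp [525.4 383.6 245. ] F [-0.2 -0.2 -0. ] w 46.0 gf 0.0 j6 -0.27
```

View pics/w4.png

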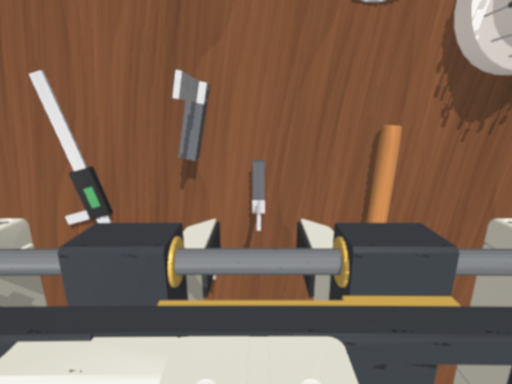

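The square sits centred between the finger lines, stock and blade at (258,160-230). The hammer, on the right at (385,170), and the caliper are well clear.

Request:
send_rows(motion="0.5 0 0.0015 -0.06 0 0.1 -0.3;0.5 0 0 -0.06 0 0 0;0.5 0 0 -0.06 0 0 0;0.5 0 0 -0.03 0 0 0;0.5 0 0 -0.0115 0 0 0")

```text
clock: 9.35
position: [0.5244, 0.3854, 0.0692]
ee_rot: [2.051, 2.379, -0.003]
force: [0.4, 0.8, 0.8]
width: 0.5
gripper_force: 0.0
```

Request:
send_rows(motion="0.5 0 0 0 0 0 0;0.5 0 0 0 0 0 0;0.9 0 0 0 0 0 0;0.9 0 0 0 0 0 0;0.9 0 0 0 0 0 0", force=50)

```text
clock: 9.98
position: [0.5251, 0.3868, 0.0711]
ee_rot: [2.049, 2.379, 0.002]
force: [0.5, -0.1, -0.2]
width: 0.224
gripper_force: 0.0
```

Request:
send_rows(motion="1 0 0 0 0 0 0;1 0 0 0 0 0 0;1 0 0 0 0 0 0")

```text
clock: 10.35
position: [0.5251, 0.3868, 0.0709]
ee_rot: [2.049, 2.379, 0.002]
force: [-0.5, 0.1, 3.6]
width: 0.166
gripper_force: 50.0
```

```bash
python3 - <<'E'
from h import *
delta([.525,.385,.0235],-81.6+90)
E
```

```text
t 10.35 shift mm [-0.1 -1.8 -0.4] turn [-0.    0.11 -0.12] now grasp [525.2 386.8  23.9] F [-0.5  0.1  3.6] w 15.2 gf 50.0 j6 -0.15
```

Request:
send_rows(motion="1 0 0 0.02 0 0 0;1 0 0 0.045 0 0 0;1 0 0 0.055 0 0 0;1 0 0 0.055 0 0 0;1 0.01 -0.02 0.005 0 0 0.3", force=60)

```text
clock: 10.98
position: [0.536, 0.3688, 0.2559]
ee_rot: [2.039, 2.387, 0.014]
force: [0.3, 0.3, -2.8]
width: 0.168
gripper_force: 60.0
```

Request:
send_rows(motion="1 0.02 -0.052 0 0 0 0.7;1 0.02 -0.052 0 0 0 0.7;1 0.02 -0.052 0 0 0 0.7;1 0.02 -0.052 0 0 0 0.7;1 0.02 -0.052 0 0 0 0.7")

```text
clock: 11.6
position: [0.6348, 0.1039, 0.2502]
ee_rot: [1.97, 2.446, -0.001]
force: [0.3, 0.8, -2.6]
width: 0.165
gripper_force: 60.0
```

Request:
send_rows(motion="1 0.018 -0.02 0 0 0 0.3;1 0 0 0 0 0 0;1 0 0 0 0 0 0;1 0 0 0 0 0 0")

```text
clock: 12.1
position: [0.6523, 0.088, 0.2504]
ee_rot: [1.962, 2.454, 0.001]
force: [-0.3, -0.3, -2.4]
width: 0.164
gripper_force: 60.0
```

```bash
cat > see.py <<'E'
from m import *
O=np.array([.6714,-.0231]);a=np.radians(-77.5);v=np.array([np.cos(a),np.sin(a)]);u=np.array([-.9763,-.2164]); u=np.array([v[1],-v[0]])
def toS(P): return np.dstack([(P[...,:2]-O)@u,(P[...,:2]-O)@v,P[...,2]]) if P.ndim==3 else np.c_[(P[:,:2]-O)@u,(P[:,:2]-O)@v,P[:,2]]
def look():
    s=arm.observe(); g=s['position']+R.from_rotvec(s['ee_rot']).apply([0,0,.047]); print('grasp S mm',(toS(g[None])*1000).round(1),'tool z',R.from_rotvec(s['ee_rot']).apply([0,0,1]).round(4))
    for n in ('scene','top'):
        im,d,m=grab(n);S=toS(cloud(d,m)); G=toS(g[None])[0]
        # blade: bright thin, in front of grasp, above stock
        k=(abs(S[...,0]-G[0])<.012)&(S[...,1]>G[1]+.035)&(S[...,1]<G[1]+.075)&(S[...,2]>G[2]+.0)&(S[...,2]<G[2]+.075)
        if n=='scene' and k.sum()>10:
            Q=S[k]*1000; print('blade n',len(Q),'mean',Q.mean(0).round(1),'y 3/97%',np.percentile(Q[:,1],[3,97]).round(1),'zmax',Q[:,2].max().round(1))
            for z in np.arange(Q[:,2].min(),Q[:,2].max(),8):
                q=Q[abs(Q[:,2]-z-4)<4]; print(int(z+4),len(q),q[:,1].min().round(1),q[:,1].max().round(1)) if len(q) else 0
        k=(S[...,1]<-.085)&(S[...,1]>-.11)&(abs(S[...,0])>.025)&(abs(S[...,0])<.075)&(S[...,2]>.06)&(S[...,2]<.145)
        if k.sum()>10: print(n,'table tilt est',np.median((S[k][:,2]-.12)/-S[k][:,1]).round(3),k.sum())
E
python3 - <<'E'
from see import *
look(); delta([.6534,.0579,.169],12.5)
im=pickle.load(open('scene.pkl','rb'))[0]; cv2.imwrite('pics/s5.png',cv2.resize(im[100:300,120:320],(600,600)))
E
```

```text
grasp S mm [[  -5.5 -112.6  203.4]] tool z [ 7.e-04  4.e-04 -1.e+00]
scene table tilt est 0.155 275
top table tilt est 0.14 102
t 12.2 shift mm [  0.8 -30.  -34.6] turn [-0.01  0.08 -0.21] now grasp [652.6  87.9 203.6] F [-0.3 -0.3 -2.5] w 15.1 gf 60.0 j6 0.32
```

View pics/s5.png

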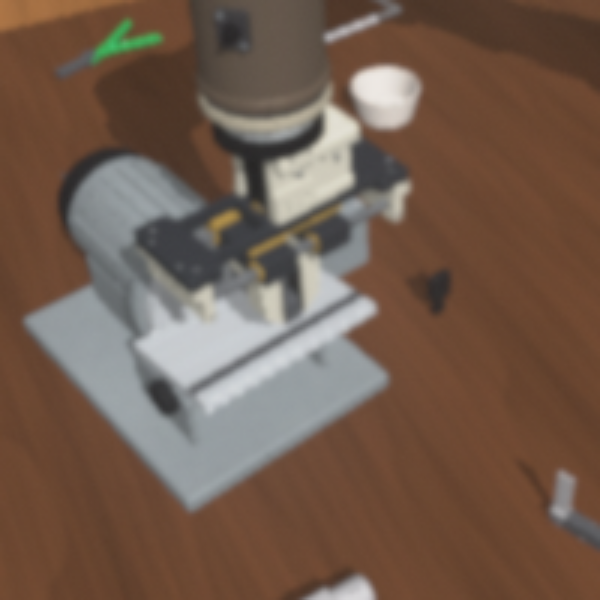

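The scene crop shows the square's tail between the fingers at (290,300), the blade hidden by the hand, and the key standing on the bench at (438,290). I go on by force.

Request:
send_rows(motion="1 0 0 -0.0175 0 0.08 0;1 0 0 -0.02 0 0 -0.2;1 0.0035 -0.0145 0 0 0 0;1 0.003 -0.015 0 0 0 0;1 0 0 0 0 0 0")

```text
clock: 12.82
position: [0.6602, 0.0539, 0.2142]
ee_rot: [1.971, 2.443, 0.0]
force: [-0.6, 0.5, -2.2]
width: 0.164
gripper_force: 60.0
```

Request:
send_rows(motion="1 0.0022 -0.01 0 0 0 0;1 0.0007 -0.003 0 0 0 0;1 0 0 0 0 0 0;1 0 0 0 0 0 0")

```text
clock: 13.32
position: [0.6624, 0.0447, 0.2132]
ee_rot: [1.968, 2.449, 0.001]
force: [1.1, 0.6, -2.1]
width: 0.169
gripper_force: 60.0
```

```bash
python3 - <<'E'
from see import *
look(); delta([.6534,.0579,.169],12.5)
E
```

```text
grasp S mm [[ -5.9 -68.1 166.2]] tool z [ 3.e-04  2.e-04 -1.e+00]
scene table tilt est 0.158 267
t 13.43 shift mm [-9.  13.2  2.8] turn [-0.01  0.01  0.05] now grasp [662.4  44.7 166.2] F [ 0.5  0.4 -2.2] w 15.1 gf 60.0 j6 0.4
```

Request:
send_rows(motion="1 0.0004 -0.002 0 0 0 0;1 0 0 0 0 0 0;1 0.0002 -0.001 0 0 0 0;1 0 0 0 0 0 0")

```text
clock: 13.92
position: [0.6631, 0.041, 0.2133]
ee_rot: [1.968, 2.448, 0.0]
force: [0.2, -0.4, -1.5]
width: 0.166
gripper_force: 60.0
```

Request:
send_rows(motion="1 0.0002 -0.001 0 0 0 0;1 0 0 0 0 0 0;1 0 0 0 0 0 0")

```text
clock: 14.3
position: [0.6632, 0.0401, 0.2132]
ee_rot: [1.968, 2.448, 0.0]
force: [-0.1, -1.2, -1.5]
width: 0.169
gripper_force: 60.0
```

Request:
send_rows(motion="1 0.0002 -0.001 0 0 0 0;1 0 0 0 0 0 0;1 0 0 0 0 0 0")

```text
clock: 14.68
position: [0.6634, 0.0392, 0.2132]
ee_rot: [1.968, 2.448, 0.0]
force: [0.6, -0.1, -3.0]
width: 0.169
gripper_force: 60.0
```

Request:
send_rows(motion="1 0.0002 -0.001 0 0 0 0;1 0 0 0 0 0 0;1 0 0 0 0 0 0")

```text
clock: 15.05
position: [0.6636, 0.0384, 0.2132]
ee_rot: [1.968, 2.449, 0.0]
force: [-1.3, 0.6, -2.3]
width: 0.168
gripper_force: 60.0
```

Request:
send_rows(motion="1 0.0002 -0.001 0 0 0 0;1 0 0 0 0 0 0;1 0 0 0 0 0 0")

```text
clock: 15.42
position: [0.6636, 0.0383, 0.2131]
ee_rot: [-1.966, -2.449, -0.001]
force: [-2.0, 5.0, -1.7]
width: 0.17
gripper_force: 60.0
```

Request:
send_rows(motion="1 0.0002 -0.001 0 0 0 0;1 0 0 0 0 0 0;1 0 0 0 0 0 0")

```text
clock: 15.8
position: [0.6637, 0.0382, 0.213]
ee_rot: [-1.965, -2.449, -0.002]
force: [-2.4, 6.9, -0.9]
width: 0.167
gripper_force: 60.0
```

Disc contact is at TCP y = 0.0384. I back off to a light push and lower.

Request:
send_rows(motion="1 -0.0003 0.0015 -0.005 0 0 0;1 0 0 -0.004 0 0 0;1 0 0 0 0 0 0;1 0 0 0 0 0 0")

```text
clock: 16.3
position: [0.6637, 0.0383, 0.2039]
ee_rot: [-1.967, -2.449, -0.001]
force: [-0.2, 4.8, -3.2]
width: 0.167
gripper_force: 60.0
```

Request:
send_rows(motion="1 0 0 -0.002 0 0 0;1 0 0 -0.002 0 0 0;1 0 0 0 0 0 0")

```text
clock: 16.68
position: [0.6638, 0.0383, 0.2004]
ee_rot: [-1.968, -2.449, -0.002]
force: [-0.5, 6.2, 1.4]
width: 0.167
gripper_force: 60.0
```

Request:
send_rows(motion="1 0 0 -0.001 0 0 0;1 0 0 -0.001 0 0 0;1 0 0 0 0 0 0")

```text
clock: 17.05
position: [0.664, 0.0383, 0.1989]
ee_rot: [1.967, 2.449, 0.002]
force: [-2.2, 6.5, 5.1]
width: 0.167
gripper_force: 60.0
```

Request:
send_rows(motion="1 -0.0001 0.0005 -0.001 0 0 0;1 0 0 -0.001 0 0 0;1 0 0 -0.001 0 0 0;1 0 0 0 0 0 0")

```text
clock: 17.55
position: [0.6641, 0.0384, 0.1959]
ee_rot: [1.967, 2.448, 0.002]
force: [-2.1, 5.6, 3.9]
width: 0.167
gripper_force: 60.0
```

Request:
send_rows(motion="1 0 0 -0.001 0 0 0;1 0 0 -0.001 0 0 0;1 0 0 0 0 0 0")

```text
clock: 17.92
position: [0.6641, 0.0384, 0.194]
ee_rot: [1.967, 2.448, 0.002]
force: [-1.6, 5.5, 2.6]
width: 0.166
gripper_force: 60.0
```

```bash
python3 - <<'E'
from see import *
look(); delta([.6637,.0383,.144],12.5)
E
```

```text
grasp S mm [[ -6.3 -61.6 147. ]] tool z [ 1.6e-03  5.0e-04 -1.0e+00]
scene table tilt est 0.06 292
t 18.02 shift mm [-0.4 -0.1 -2.9] turn [-0.03  0.09  0.07] now grasp [664.2  38.5 146.9] F [-1.9  5.5  3.9] w 15.5 gf 60.0 j6 0.42
```

Request:
send_rows(motion="1 0 0 -0.001 0 0 0;1 0 0 -0.0005 0 0 0;1 0 0 0 0 0 0")

```text
clock: 18.4
position: [0.6641, 0.0384, 0.1925]
ee_rot: [1.967, 2.448, 0.002]
force: [-1.6, 6.1, 3.4]
width: 0.169
gripper_force: 60.0
```

Request:
send_rows(motion="1 0 0 -0.0005 0 0 0;1 0 0 0 0 0 0;1 0 0 0 0 0 0")

```text
clock: 18.77
position: [0.6641, 0.0384, 0.192]
ee_rot: [1.967, 2.448, 0.002]
force: [-0.8, 4.8, 5.4]
width: 0.164
gripper_force: 60.0
```

Request:
send_rows(motion="1 0 0 -0.0005 0 0 0;1 0 0 0 0 0 0;1 0 0 0 0 0 0")

```text
clock: 19.15
position: [0.6641, 0.0385, 0.1914]
ee_rot: [1.967, 2.448, 0.002]
force: [-2.3, 5.2, 3.1]
width: 0.169
gripper_force: 60.0
```

```bash
python3 - <<'E'
from see import *
look(); delta([.6637,.0383,.144],12.5); print(arm.observe()['ft_torque'].round(2))
E
```

```text
grasp S mm [[ -6.3 -61.7 144.4]] tool z [ 1.6e-03  5.0e-04 -1.0e+00]
scene table tilt est 0.023 304
t 19.25 shift mm [-0.4 -0.2 -0.5] turn [-0.03  0.09  0.07] now grasp [664.2  38.5 144.5] F [-1.4  5.7  4.3] w 15.4 gf 60.0 j6 0.42
[0.96 0.34 0.03]
```

Request:
send_rows(motion="1 0 0 -0.0005 0 0 0;1 0 0 0 0 0 0;1 0 0 0 0 0 0")

```text
clock: 19.62
position: [0.6641, 0.0384, 0.191]
ee_rot: [1.967, 2.448, 0.002]
force: [-1.7, 4.8, 4.6]
width: 0.171
gripper_force: 60.0
```

Request:
send_rows(motion="1 0 0 -0.0005 0 0 0;1 0 0 0 0 0 0;1 0 0 0 0 0 0")

```text
clock: 20.0
position: [0.6641, 0.0384, 0.1907]
ee_rot: [1.967, 2.448, 0.002]
force: [-2.8, 5.5, 7.6]
width: 0.167
gripper_force: 60.0
```

```bash
python3 - <<'E'
from see import *
look(); F=[]
for i in range(6): 
    s=arm.observe(); F.append(np.r_[s['force'],s['ft_torque']]); arm.get_image('top')
print(np.mean(F,0).round(2),np.std(F,0).round(2),s['position'])
E
```

```text
grasp S mm [[ -6.3 -61.7 143.7]] tool z [ 1.7e-03  6.0e-04 -1.0e+00]
scene table tilt est 0.012 313
top table tilt est -0.007 11
[-2.54  5.54  6.22  0.95  0.52 -0.  ] [0.5  0.39 0.42 0.02 0.02 0.02] [0.66412466 0.03845061 0.19069271]
```

```bash
python3 - <<'E'
from see import *
for n in('scene','top'):
    r=[]
    for i in range(4):
        im,d,m=grab(n);S=toS(cloud(d,m))
        k=(S[...,1]<-.008)&(S[...,1]>-.108)&(abs(S[...,0])>.03)&(abs(S[...,0])<.08)&(abs(S[...,2]-.12)<.006)
        Q=S[k]; A=np.c_[Q[:,:2],np.ones(len(Q))]; c=np.linalg.lstsq(A,Q[:,2],rcond=None)[0]; r.append([*c,len(Q),np.ptp(Q[:,1])])
    print(n,np.mean(r,0).round(4),np.std(r,0).round(4))
    G=np.array([-.0063,-.0617,.1437])
    k=(abs(S[...,0]-G[0])<.012)&(S[...,1]>-.03)&(S[...,1]<-.003)&(S[...,2]>.13)&(S[...,2]<.21); Q=S[k]*1000; print('blade pts',len(Q),Q[::max(1,len(Q)//8)].round(0).tolist())
im=pickle.load(open('scene.pkl','rb'))[0]; cv2.imwrite('pics/s6.png',cv2.resize(im[130:250,130:250],(600,600)))
E
```

```text
scene [8.0000e-04 3.1000e-03 1.2140e-01 9.6375e+02 9.9400e-02] [5.0000e-04 1.0000e-03 1.0000e-04 3.4187e+00 2.0000e-04]
blade pts 0 []
top [3.000e-03 6.700e-03 1.196e-01 2.445e+02 9.980e-02] [6.1000e-03 4.9000e-03 5.0000e-04 2.2913e+00 0.0000e+00]
blade pts 57 [[-7.0, -13.0, 197.0], [-2.0, -6.0, 199.0], [-3.0, -8.0, 186.0], [-4.0, -5.0, 166.0], [-3.0, -4.0, 154.0], [-3.0, -15.0, 146.0], [-2.0, -9.0, 138.0], [2.0, -4.0, 138.0], [5.0, -13.0, 134.0]]
```

View pics/s6.png

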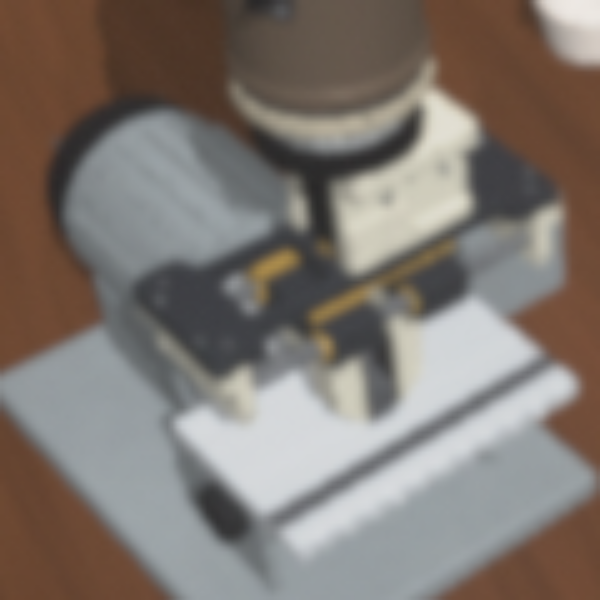

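The crop shows the square's stock flat on the now level table, with the tail held between the fingers at (375,400). The measured table slope is about 0.003 rad. The forces are steady at about 6 N on the disc and 8 N on the table. I hand in.

```bash
python3 - <<'E'
from h import *
s=arm.observe(); print(s['clock'],s['force'].round(1),s['gripper_force'],s['position']); print(arm.sign_off())
E
```

```text
20.8 [-1.9  4.8  6. ] 59.99315679073334 [0.6641428  0.03845783 0.19070767]
the job is handed in; nothing more can be done
None
```

I handed the job in at 20.8 s, with no verdict shown: the key stands on the bench clear of its slot, and the square is still gripped at 60 N, pressing the disc (about 5–6 N) and the table (about 8 N), which measures level to within about 0.01 rad; the hand hid most of the blade, so its flush fit was judged from forces and the level table.

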